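Shut and lock the lamp seller's counter showcase

TASK

Close up the glass showcase on the lamp stall: with the fingertips against the black pulls, push its two sliding panes fully shut (the left one to the left, the right one to the right), without banging the glass, and when both are shut press the silver push-lock on the left pane all the way in. Only push: never take a pull or the lock between the fingers, and leave all the loose lamps, pots and the bell standing where they are.

Things in the scene. Friction and masses are not known exactly. Their poses are not given: they have to be found in the camera images.
- case: fixed counter showcase, 270 mm deep (x), 680 wide (y), 175 tall: wooden plinth, aluminium frame, glass top and sides, lamps inside. Origin: centre of underside; x away from the robot, y left, z up at yaw 0. Two upright sliding panes on its -x side, facing the robot, just behind the plinth and top rail, which end 135 mm from the origin: fingers pointing down must stay in front of the top rail
- left_pane (a joint): m the left pane (robot's left, the case's +y half, nearer track) stands open: 0 is fully shut on its stop at the case's left end; grows as the pane slides to the case's -y, at most 0.15. 2 to 3 N of friction; stays where it is left
- right_pane (a joint): m the right pane (the case's -y half, farther track) stands open: 0 is fully shut on its stop at the case's right end; grows as it slides to the case's +y, at most 0.15. 2 to 3 N of friction; stays where it is left
- lock (a joint): travel of the silver push-lock, in m: 0 is out, 0.012 is fully in (its stop). It is pushed along the case's +x, needs about 4 to 5 N and stays in. It rides with the left pane
- left_pull (a point): middle of the left pane's black pull: an upright blade 12 mm thick (case y), 90 mm tall, reaching 15 mm from this point towards the robot. The point is 15 mm in front of the top rail, 105 mm above the counter; pane shut, 300 mm left of the case's middle. Push its right-hand face to the left to shut the pane. Axes as the case's
- right_pull (a point): same point of the right pane's pull, same sizes, height and distance in front of the top rail; pane shut, 300 mm right of the case's middle. Push its left-hand face to the right to shut the pane. Axes as the case's
- lock_face (a point): centre of the front face (18 mm across) of the silver push-lock, facing the robot (case -x), 115 mm above the counter. Out, it is 21.5 mm in front of the top rail; fully in, 9.5 mm. Left pane shut, it is at the middle of the case's width; it rides with the left pane
- tier_lamp: terracotta standing lamp of four small cups round a stem with a cup on top, 84 mm wide over the foot, 100 mm tall, standing loose on the showcase's glass top. Origin: centre of its underside. Leave alone
- small_pot: round terracotta pot, 80 mm wide, 63 mm tall, standing loose on the showcase's glass top. Origin: centre of its underside. Leave alone
- kulhad: terracotta cup, 72 mm wide, 86 mm tall, standing on the counter between the robot and the showcase. Origin: centre of its underside. Leave alone
- diya_stack: four clay oil-lamp saucers nested in a stack, 76 mm wide, 54 mm tall, on the counter between the robot and the showcase. Origin: centre of its underside. Leave alone
- brass_lamp: brass oil-lamp saucer, 80 mm wide, 28 mm tall, on the counter between the robot and the showcase. Origin: centre of its underside. Leave alone
- curd_pot: terracotta pot, 88 mm wide, 70 mm tall, on the counter between the robot and the showcase. Origin: centre of its underside. Leave alone
- bell: brass hand bell standing on its mouth, 60 mm wide, 88 mm tall, on the counter between the robot and the showcase. Origin: centre of its underside. Leave alone

How it is judged:
By the outcome, as a careful person would: the job done as asked, in the order asked, and still so for the second after the job is handed in, with the robot touching nothing.
It also fails if it takes over 54 s, if anything falls off the work surface, if the arm or the gripper's body presses on something with over 40 N, if the wrist force passes 120 N, or if a joint passes its speed limit or range.

ROBOT

A 7-joint arm with a two-finger parallel gripper is mounted at the origin on the work surface. World frame = base frame: x ahead of the robot, y to its left, z up, the work surface at z = 0. Lengths are in mm, angles in rad, forces in N, time in s.
With the tool pointing down it reaches from about 400 to 875 mm from the base axis. Payload 4.4 kg.
Tool frame: the origin (TCP) lies at the very end of the fingers, on their centre line; the grasp point (between the pads) lies 19 mm behind it; z points along the fingers, y is the line along which they close (so a half turn about z gives the same grasp; the last joint's range is limited). The gripper opens to 85 mm and grips with 20 to 120 N. Pads are 22 mm wide; open, the fingers measure 114 mm over their backs; the gripper's body (76 mm by 85 mm) begins 54 mm behind the grasp point. The pads swing forward as they close: fully open they stand 13 mm farther back than shut.
Start: joints at [-1.372, 0.628, 0.038, 1.517, -0.027, 0.996, -0.02], TCP at [170.091, 627.365, 231.313] pointing down, gripper open.
Joint ranges: [-3.06, 3.06], [-0.37, 2.12], [-1.25, 1.32], [0.18, 2.47], [-1.1, 4.24], [0.23, 1.98], [-2.94, 2.94]. Speed limits (rad/s): [2.57, 2.57, 3.14, 3.14, 3.14, 3.14, 3.14].

INTERFACE

Orientations are given as [roll, pitch, yaw] about the fixed x, y, z axes, in that order (R = Rz(yaw) Ry(pitch) Rx(roll)).
In Python, from cell import sensors, get_image, camera_params, order gives the robot as it stands.
- The arm moves only by the shell command python3 -m inch 'ROWS' [OPENING]. ROWS is JSON, a list that holds one entry, the list of rows, each a list of 4 numbers: the shift along the tool's x, y, z in cm, then the turn about the tool's z in degrees. A call has 1 to 8 rows; each row is the pose to reach, as a shift and turn from the pose commanded when the call began, along the tool's axes at that moment; what a row does not reach only later rows make up. A row lasts 1/12 s, in which the tool goes at most 41.7 mm and 7.16 degrees, less where a joint would pass 70% of its speed; a pose out of reach is approached as far as the arm can. A call with a gripper value outside its range is refused whole. OPENING is the finger opening in cm, from 0 to 8.54, set as the call begins (- or left out, the last holds). The fingers move at their own pace and stop on an object; the grip force is fixed at half the most. Time passes only in rows, so rows that repeat a pose let the fingers close. It gives the time, the measured TCP pose, the force, the opening and the grip force at its end, in the units of the state.
- sensors.read_state(): the state, without advancing time (a new reading comes with each control period).
- get_image(name): name is "scene" or "top"; returns the picture (420x560x3 uint8, blue, green, red); there is no depth.
- camera_params(name): a dict with "mtx" (3x3 intrinsics, pixels), "D" ([k1, k2, p1, p2, k3] as OpenCV has them; the pictures are not rectified), "rvec" (rotation vector, rad) and "tvec" (3), from world to camera coordinates, as OpenCV has them. Camera axes: x right, y down, z forward; pixel columns grow to the right and rows downward; lengths in mm; the calibration is good to about 2 mm. A picture is of the moment at which its call begins. camera_params takes no time and is no camera call.
- order.finish_job(): hands the job in; it is judged then, once.
The state is a dict: "clock": time; "qpos": joint angles; "qd": joint speeds; "tau": joint torques, N m; "eef_pos": TCP position; "tool_rot": TCP orientation; "force": force on the tool from outside, world axes, zero at the start; "torque": the same for the moment, N m; "width": finger opening in mm; "gripper_force": force on a finger pad.
Only numpy, scipy, OpenCV 4.12 (cv2) and the standard library are available. Lean on these libraries where they do the work, as an engineer would, in place of code of your own. Each camera call takes 0.05 s, during which the arm holds its last target. There are 200 camera calls.

## Working session

There is one attempt and no reset: what is moved stays moved. The work goes in short steps, Python scripts to look and compute and a shell command to move; the robot and the scene stay as the last step left them, time stands still between calls to the robot, and variables do not carry over. Pictures are saved under pics/ and viewed, at most 10 in all, crops included, and the job is handed in when it is done.

```bash
mkdir -p pics; ls
python3 - <<'E'
from cell import sensors,get_image,camera_params
import cv2
s=sensors.read_state();print(s)
for n in("scene","top"):
    im=get_image(n);cv2.imwrite(f"pics/{n}0.png",im);p=camera_params(n);print(n,p)
E
```

```text
pics
{'clock': 0.0, 'qpos': array([-1.37178151,  0.62933334,  0.03845412,  1.51841145, -0.02700868,
        0.99630276, -0.02004695]), 'qd': array([ 0.00122257, -0.00093429, -0.00153856,  0.00087921, -0.00047797,
       -0.00036289, -0.00068939]), 'tau': array([ 7.39585848e-04, -5.63405156e+01,  1.22640911e+00, -1.93440181e+01,
        1.10477814e-02,  1.06668868e-02, -9.02143086e-06]), 'eef_pos': array([169.93238909, 626.7206768 , 230.3837121 ]), 'tool_rot': array([-3.13965626e+00,  2.58672619e-05,  2.87671536e+00]), 'force': array([ 0.18865106, -1.25866142, -0.28412426]), 'torque': array([ 0.00856118, -0.00416542,  0.00711186]), 'gripper_force': 0.0, 'width': 85.49326713454616}
scene {'mtx': array([[417.30695196,   0.        , 282.39291245],
       [  0.        , 417.30695196, 213.66383091],
       [  0.        ,   0.        ,   1.        ]]), 'D': array([-0.11454705,  0.        ,  0.        ,  0.        ,  0.        ]), 'rvec': array([ 2.78935544, -0.19696862,  0.02363025]), 'tvec': array([-540.21378412,   99.12409024, 1082.92887797])}
top {'mtx': array([[537.23223111,   0.        , 278.95883842],
       [  0.        , 537.23223111, 208.25367189],
       [  0.        ,   0.        ,   1.        ]]), 'D': array([-0.01630174,  0.        ,  0.        ,  0.        ,  0.        ]), 'rvec': array([ 2.16279397, -2.11353872,  0.22006943]), 'tvec': array([ -23.96981966,  550.26045851, 1168.16185445])}
```

View pics/scene0.png

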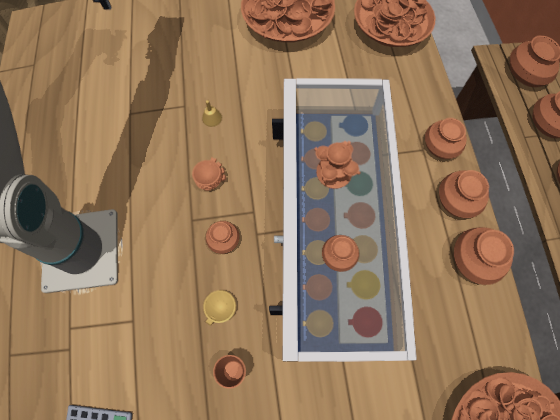

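View pics/top0.png

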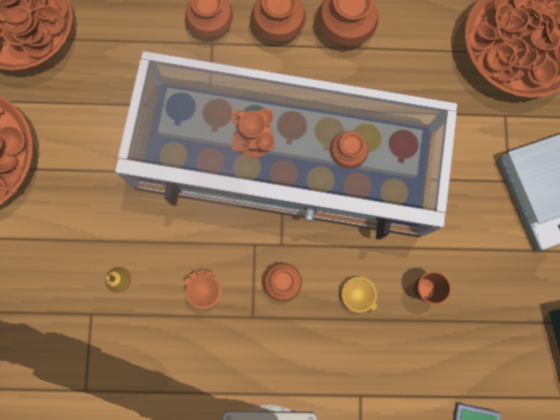

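Top view: case top corners at about (121,173), (443,225), (455,104), (143,53); pulls at (173,193) and (383,228), lock (309,212); loose objects in a row on the counter at rows 278–295. The scene view shows the same things from the side, with the pulls at (278,129) and (277,310) and the lock at (279,239).

```bash
cat > h.py <<'E'
import cv2,numpy as np
from cell import camera_params
def ray(n,uv):
    p=camera_params(n);R=cv2.Rodrigues(p["rvec"])[0]
    x=cv2.undistortPoints(np.array([[uv]],float),p["mtx"],p["D"])[0,0]
    return -R.T@p["tvec"],R.T@np.r_[x,1]
def onz(n,uv,z):
    c,d=ray(n,uv);return c+d*(z-c[2])/d[2]
def tri(a,b):
    c1,d1=ray("scene",a);c2,d2=ray("top",b)
    t=np.linalg.lstsq(np.c_[d1,-d2],c2-c1,rcond=None)[0]
    p,q=c1+d1*t[0],c2+d2*t[1];return (p+q)/2,np.linalg.norm(p-q)
def proj(n,P):
    p=camera_params(n);return cv2.projectPoints(np.array(P,float).reshape(-1,3),p["rvec"],p["tvec"],p["mtx"],p["D"])[0][:,0]
E
python3 - <<'E'
from h import *
np.set_printoptions(precision=1,suppress=True)
S=[(285,80),(284,360),(414,358),(387,80)];T=[(121,173),(443,225),(455,104),(143,53)]
for s,t in zip(S,T):print(onz("scene",s,175),onz("top",t,175))
for n,s,t in[("lp",(278,129),(173,193)),("rp",(277,310),(383,228)),("lock",(276,239),(309,214))]:print(n,tri(s,t),onz("top",t,110))
for n,t,z in[("bell",(116,279),40),("diya?",(203,291),50),("curd",(283,282),60),("brass",(359,295),25),("kul",(433,288),80)]:print(n,onz("top",t,z))
for n in("scene","top"):
    im=cv2.imread(f"pics/{n}0.png")
    a=im[100:340,240:320] if n=="scene" else im[150:250,100:460]
    f=2.4 if n=="scene" else 2.2
    cv2.imwrite(f"pics/{n}c.png",cv2.resize(a,None,fx=f,fy=f,interpolation=cv2.INTER_CUBIC))
a=cv2.imread("pics/scenec.png");b=cv2.imread("pics/topc.png")
w=np.zeros((600,800,3),np.uint8);a=cv2.resize(cv2.rotate(a,0),None,fx=1.35,fy=1.35);w[:a.shape[0],:a.shape[1]]=a[:600,:800];w[300:300+b.shape[0],:b.shape[1]]=b[:300,:800]
cv2.imwrite("pics/both.png",w);print(a.shape,b.shape)
E
```

```text
[599.  322.7 175. ] [592.8 315.6 175. ]
[ 501.8 -343.5  175. ] [ 501.7 -343.7  175. ]
[ 762.1 -379.7  175. ] [ 763.1 -378.7  175. ]
[858.4 288.  175. ] [857.  288.6 175. ]
lp (array([565.9, 218.1, 114.9]), np.float64(0.68743711335029)) [567.3 219.1 110. ]
rp (array([ 501.7, -234.8,  110.3]), np.float64(1.0332657030516732)) [ 502.2 -234.7  110. ]
lock (array([523.6, -74.8, 124. ]), np.float64(5.896168652328789)) [528.8 -74.8 110. ]
bell [383.8 346.7  40. ]
diya? [361.5 151.9  50. ]
curd [384.6 -23.3  60. ]
brass [ 360.7 -196.8   25. ]
kul [ 377.7 -348.9   80. ]
(259, 778, 3) (220, 792, 3)
```

View pics/both.png

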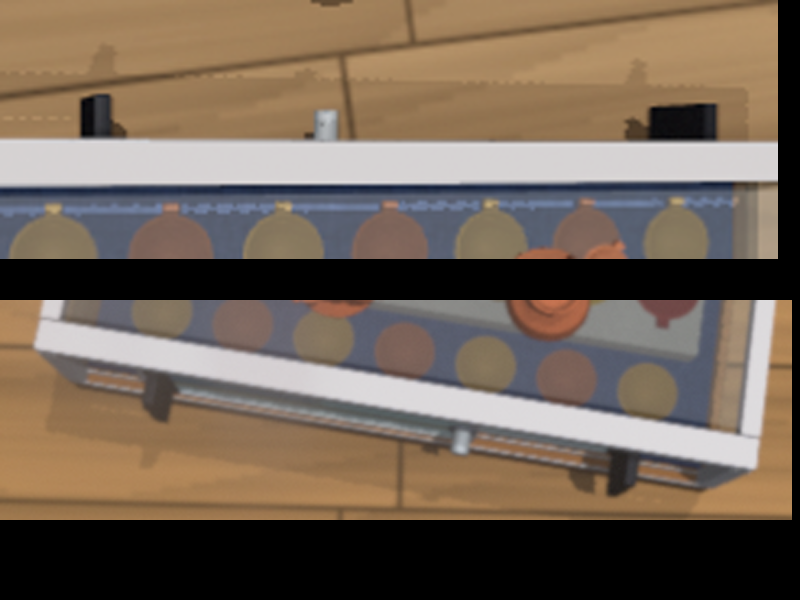

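Case at about (680,-29), yaw ≈ -8.1°, both panes about 70 mm open. I'll close the fingers and head for the gap to the right of the left pull.

```bash
cat >> h.py <<'E'
C=np.array([680.,-29.]);YAW=-0.1423
ex=np.array([np.cos(YAW),np.sin(YAW)]);ey=np.array([-ex[1],ex[0]])
def loc(P):
    d=np.array(P)[:2]-C;return np.array([d@ex,d@ey])
def st():
    from cell import sensors
    s=sensors.read_state();np.set_printoptions(precision=2,suppress=True)
    print("t%.2f"%s["clock"],"loc",loc(s["eef_pos"]),"z%.1f"%s["eef_pos"][2],"rot",s["tool_rot"],"F case",s["force"][:2]@ex,s["force"][:2]@ey,"q7",s["qpos"][6])
E
python3 -m inch '[[[-1,-0.7,0,-0.5],[-4,-2.8,0,-1.5],[-8,-5.6,0,-3],[-12,-8.4,0,-4.5],[-16,-11.2,0,-6],[-20,-14,0,-7],[-23,-16,0,-7],[-24.4,-17,0,-7]]]' 0
python3 -c "
from h import *
st()
for n,t,z in[('bell',(116,279),40),('diya',(203,291),50),('curd',(283,282),60),('brass',(359,295),25),('kul',(433,288),80),('tier',(252,125),260),('pot',(350,148),238)]:print(n,loc(onz('top',t,z)))"
```

```text
clock: 0.77
eef_pos: [362.5, 396.3, 231.3]
tool_rot: [-3.141, 0.0, 2.999]
force: [1.0, 0.1, -0.2]
width: 0.2
gripper_force: 0.0
t0.77 loc [-374.59  375.93] z231.3 rot [-3.14  0.    3.  ] F case 0.9630129804605604 0.25344028211222264 q7 0.5504117373103663
bell [-346.53  329.94]
diya [-340.93  133.93]
curd [-293.23  -36.27]
brass [-292.3  -211.41]
kul [-253.92 -359.56]
tier [-17.33  76.08]
pot [ -23.45 -119.19]
```

```bash
python3 -m inch '[[[-1,-1,0,0],[-4,-4,0,0],[-8,-7.3,0,0],[-12,-11,0,0],[-15.5,-14,0,0],[-19,-17.3,0,0],[-21,-19,0,0],[-21.8,-19.8,0,0]]]'
python3 -m inch '[[[0,0,1,0],[0,0,4,0],[0,0,7,0],[0,0,9.5,0],[0,0,11,0],[0,0,11.3,0],[0,0,11.3,0]]]'
python3 -c "
from h import *
st()
from cell import get_image
w=np.hstack([get_image('scene')[100:340,240:320].repeat(2,0).repeat(2,1),get_image('top')[150:390,100:460]])
cv2.imwrite('pics/p1.png',w)
for n in('scene','top'):
    cv2.imwrite('pics/%s1.png'%n,get_image(n))
a=cv2.resize(cv2.rotate(cv2.imread('pics/scene1.png')[90:330,230:330],0),None,fx=3,fy=3)[:300]
b=cv2.resize(cv2.imread('pics/top1.png')[150:250,110:370],None,fx=3,fy=3)
w=np.zeros((600,780,3),np.uint8);w[:300,:720]=a;w[300:,:780]=b;cv2.imwrite('pics/p1.png',w)"
```

```text
clock: 1.43
eef_pos: [550.7, 167.1, 231.3]
tool_rot: [-3.14, 0.001, 2.995]
force: [0.1, 0.9, 0.2]
width: -0.0
gripper_force: 0.0
clock: 2.02
eef_pos: [547.6, 171.6, 117.3]
tool_rot: [-3.14, -0.002, 2.999]
force: [0.0, -0.5, 0.2]
width: -0.2
gripper_force: 0.0
t2.02 loc [-159.48  179.85] z117.3 rot [-3.14 -0.    3.  ] F case 0.09939651366765012 -0.4742401891900449 q7 1.094867692885142Traceback (most recent call last):
  File "<string>", line 5, in <module>
    w=np.hstack([get_image('scene')[100:340,240:320].repeat(2,0).repeat(2,1),get_image('top')[150:390,100:460]])
    return _nx.concatenate(arrs, 1, dtype=dtype, casting=casting)
           ~~~~~~~~~~~~~~~^^^^^^^^^^^^^^^^^^^^^^^^^^^^^^^^^^^^^^^
ValueError: all the input array dimensions except for the concatenation axis must match exactly, but along dimension 0, the array at index 0 has size 480 and the array at index 1 has size 240
```

```bash
cat > pic.py <<'E'
import sys
from h import *
from cell import get_image
a=cv2.resize(cv2.rotate(get_image('scene')[90:345,230:330],0),None,fx=3,fy=3)
b=cv2.resize(get_image('top')[150:250,130:395],None,fx=3,fy=3)
w=np.zeros((600,800,3),np.uint8);w[:300,:765]=a;w[300:,:795]=b;cv2.imwrite('pics/%s.png'%sys.argv[1],w);st()
E
python3 pic.py p1
```

```text
t2.22 loc [-157.64  181.15] z119.7 rot [3.14 0.   3.  ] F case 0.17807770931809105 0.2137764130576237 q7 1.0946180501596972
```

View pics/p1.png

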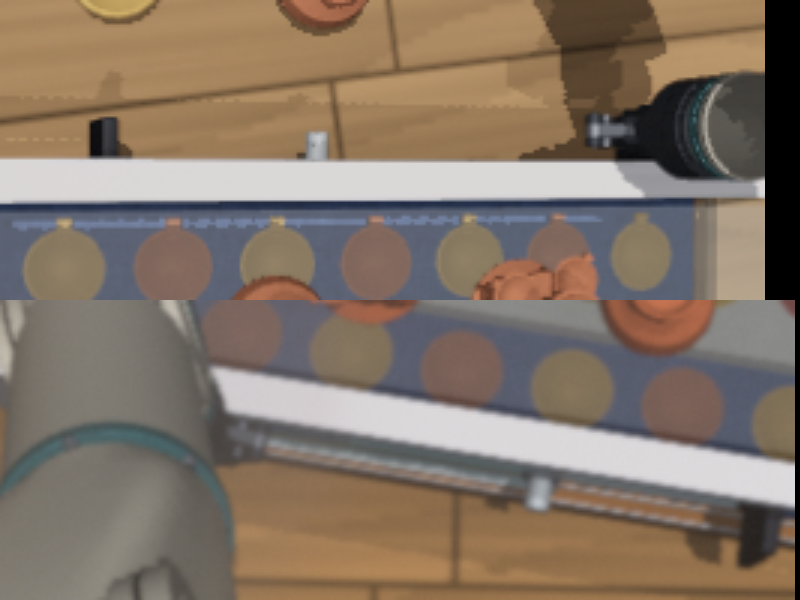

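The gripper stands clear in front of the rail (fingertip around (600,130) in the upper crop), with nothing touching. Now a gentle push to the left.

```bash
python3 -m inch '[[[0,0.4,0,0],[0,0.9,0,0],[0,1.3,0,0],[0,1.7,0,0],[0,2.0,0,0],[0,2.3,0,0],[0,2.6,0,0],[0,2.9,0,0]]]';python3 -c "from h import *;st()"
python3 -m inch '[[[0,0.3,0,0],[0,0.6,0,0],[0,0.9,0,0],[0,1.2,0,0],[0,1.5,0,0],[0,1.8,0,0],[0,2.1,0,0],[0,2.4,0,0]]]';python3 -c "from h import *;st()"
```

```text
clock: 2.88
eef_pos: [552.9, 201.4, 118.2]
tool_rot: [-3.142, -0.0, 2.999]
force: [-0.8, -0.3, 0.6]
width: -0.1
gripper_force: 0.0
t2.88 loc [-158.54  210.07] z118.2 rot [-3.14 -0.    3.  ] F case -0.7422315530144992 -0.4092728000231132 q7 1.0547463995043689
clock: 3.55
eef_pos: [556.3, 225.0, 118.2]
tool_rot: [-3.141, -0.0, 2.999]
force: [0.1, -3.4, 0.1]
width: -0.1
gripper_force: 1.4
t3.55 loc [-158.49  233.93] z118.2 rot [-3.14 -0.    3.  ] F case 0.5554263960311778 -3.376554954404193 q7 1.0234267632112377
```

```bash
python3 -m inch '[[[0,0.35,0,0],[0,0.75,0,0],[0,1.15,0,0],[0,1.55,0,0],[0,1.95,0,0],[0,2.35,0,0],[0,2.7,0,0],[0,3,0,0]]]'
python3 -m inch '[[[0,0.15,0,0],[0,0.3,0,0],[0,0.42,0,0],[0,0.54,0,0],[0,0.66,0,0],[0,0.78,0,0],[0,0.9,0,0],[0,1.0,0,0]]]';python3 -c "from h import *;st()"
```

```text
clock: 4.22
eef_pos: [560.6, 255.1, 118.3]
tool_rot: [3.141, 0.0, 2.999]
force: [-0.0, -2.0, -0.4]
width: -0.1
gripper_force: 1.3
clock: 4.88
eef_pos: [562.0, 264.6, 118.3]
tool_rot: [3.142, -0.0, 2.999]
force: [0.6, -2.6, -1.0]
width: 0.3
gripper_force: 1.3
t4.88 loc [-158.46  273.88] z118.3 rot [ 3.14 -0.    3.  ] F case 0.9222029533131965 -2.4864822487931497 q7 0.9737980477586787
```

```bash
python3 -m inch '[[[0,0.1,0,0],[0,0.2,0,0],[0,0.3,0,0],[0,0.4,0,0],[0,0.5,0,0],[0,0.6,0,0]]]'
python3 -c "from h import *;st()"
```

```text
clock: 5.38
eef_pos: [562.9, 270.5, 118.3]
tool_rot: [-3.142, 0.0, 2.999]
force: [0.9, -2.2, -0.8]
width: 0.1
gripper_force: 1.3
t5.38 loc [-158.43  279.85] z118.3 rot [-3.14  0.    3.  ] F case 1.156141285587662 -2.043491930092996 q7 0.9666242618222565
```

```bash
python3 -m inch '[[[0,0.1,0,0],[0,0.2,0,0],[0,0.3,0,0],[0,0.4,0,0]]]'
python3 -m inch '[[[0,0.1,0,0],[0,0.2,0,0],[0,0.2,0,0]]]'
python3 -c "from h import *;st()"
```

```text
clock: 5.72
eef_pos: [563.2, 273.3, 118.3]
tool_rot: [-3.14, -0.0, 2.999]
force: [0.1, -7.3, 0.8]
width: -0.2
gripper_force: 3.3
clock: 5.97
eef_pos: [563.2, 273.2, 118.3]
tool_rot: [-3.137, -0.001, 2.997]
force: [-0.3, -9.2, 2.6]
width: -0.3
gripper_force: 4.2
t5.97 loc [-158.46  282.62] z118.3 rot [-3.14 -0.    3.  ] F case 0.9835083621655594 -9.191340642600027 q7 0.9595074301198869
```

Left pane is on its stop (force rising, TCP halted). Back off, rise, cross to the right pull.

```bash
python3 -m inch '[[[0,-0.3,0,0],[0,-0.8,0,0],[0,-2,0,0],[0,-4,-1,0],[0,-6,-3,0],[0,-9,-4.6,0],[0,-12,-5.2,0],[0,-15.5,-5.2,0]]]'
python3 -m inch '[[[0,-3.5,0,0],[0,-7,0,0],[0,-10.5,0,0],[0,-14,0,0],[0,-17.5,0,0],[0,-21,0,0],[0,-24.5,0,0],[0,-27,0,0]]]'
python3 -m inch '[[[0,-2,0,0],[0,-2.5,0,0],[0,-2.5,0,0]]]'
python3 -c "from h import *;st()";python3 pic.py p2
```

```text
clock: 6.63
eef_pos: [542.6, 123.5, 172.4]
tool_rot: [3.138, 0.004, 3.001]
force: [0.9, 0.4, -0.2]
width: -0.1
gripper_force: 0.0
clock: 7.3
eef_pos: [502.2, -147.9, 170.7]
tool_rot: [-3.141, 0.001, 2.996]
force: [0.5, -0.1, 0.9]
width: 0.2
gripper_force: 0.0
clock: 7.55
eef_pos: [499.2, -170.7, 170.5]
tool_rot: [-3.141, 0.001, 2.996]
force: [0.1, 0.5, -1.1]
width: -0.3
gripper_force: 0.0
t7.55 loc [-158.92 -165.88] z170.5 rot [-3.14  0.    3.  ] F case 0.028517266625566962 0.5230035712514187 q7 1.6985114420871525
t7.65 loc [-158.62 -162.63] z170.4 rot [3.14 0.   3.  ] F case 0.9248617110543015 -0.23210095340499584 q7 1.6979318185398673
```

View pics/p2.png

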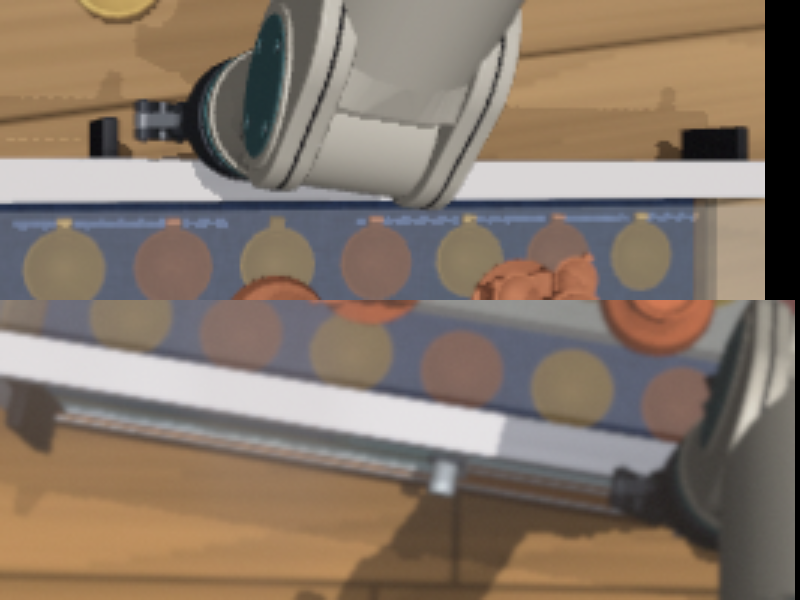

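The left pull now sits at the case's left end ((715,143) upper crop), the lock at mid-width ((443,478) lower crop). The fingers stand to the left of the right pull; lower and push right.

```bash
python3 -m inch '[[[0,0,1,0],[0,0,3,0],[0,0,4.5,0],[0,-0.5,5.2,0],[0,-1,5.2,0],[0,-1.6,5.2,0],[0,-2.2,5.2,0],[0,-2.7,5.2,0]]]'
python3 -m inch '[[[0,-0.3,0,0],[0,-0.6,0,0],[0,-0.9,0,0],[0,-1.2,0,0],[0,-1.5,0,0],[0,-1.8,0,0],[0,-2.1,0,0],[0,-2.4,0,0]]]';python3 -c "from h import *;st()"
```

```text
clock: 8.32
eef_pos: [496.3, -197.0, 119.1]
tool_rot: [-3.141, 0.002, 2.998]
force: [-0.2, -0.7, -0.5]
width: 0.1
gripper_force: 0.0
clock: 8.98
eef_pos: [492.5, -218.8, 118.3]
tool_rot: [3.14, -0.0, 3.0]
force: [0.1, 2.7, 2.2]
width: -0.1
gripper_force: 1.4
t8.98 loc [-158.64 -214.46] z118.3 rot [ 3.14 -0.    3.  ] F case -0.2548860545486236 2.6929211955505767 q7 1.781418226448082
```

Pushing; stop expected near y = -282.

```bash
python3 -m inch '[[[0,-0.35,0,0],[0,-0.75,0,0],[0,-1.15,0,0],[0,-1.55,0,0],[0,-1.95,0,0],[0,-2.35,0,0],[0,-2.75,0,0],[0,-3.15,0,0]]]'
python3 -m inch '[[[0,-0.35,0,0],[0,-0.7,0,0],[0,-1.05,0,0],[0,-1.4,0,0],[0,-1.7,0,0],[0,-1.95,0,0],[0,-2.2,0,0],[0,-2.4,0,0]]]';python3 -c "from h import *;st()"
```

```text
clock: 9.65
eef_pos: [487.8, -251.2, 118.3]
tool_rot: [3.142, -0.0, 2.999]
force: [0.7, 2.4, 1.6]
width: -0.1
gripper_force: 1.4
clock: 10.32
eef_pos: [484.4, -274.7, 118.3]
tool_rot: [3.142, -0.0, 2.999]
force: [-0.5, 1.8, 1.7]
width: -0.0
gripper_force: 1.3
t10.32 loc [-158.73 -270.98] z118.3 rot [ 3.14 -0.    3.  ] F case -0.7377525896085037 1.7042584150273534 q7 1.869744221332312
```

```bash
python3 -m inch '[[[0,-0.12,0,0],[0,-0.24,0,0],[0,-0.35,0,0],[0,-0.45,0,0],[0,-0.55,0,0],[0,-0.65,0,0],[0,-0.75,0,0],[0,-0.85,0,0]]]'
python3 -m inch '[[[0,-0.1,0,0],[0,-0.2,0,0],[0,-0.3,0,0]]]'
python3 -c "from h import *;st()"
```

```text
clock: 10.98
eef_pos: [483.5, -281.4, 118.3]
tool_rot: [3.14, -0.001, 3.0]
force: [0.7, 7.9, 5.1]
width: 0.2
gripper_force: 3.9
clock: 11.23
eef_pos: [483.4, -281.4, 118.3]
tool_rot: [3.136, -0.002, 3.002]
force: [1.6, 14.3, 7.3]
width: 0.3
gripper_force: 6.9
t11.23 loc [-158.82 -277.74] z118.3 rot [ 3.14 -0.    3.  ] F case -0.4781491006634811 14.420662935607892 q7 1.8872942972247164
```

Right pane is on its stop too; the two stops put the middle at y ≈ +2.4 in my frame. Back off and go in front of the lock.

```bash
python3 -m inch '[[[0,0.3,0,0],[0,0.8,0,0],[0.5,2,0,0],[1.5,4,-1,0],[2.5,7,-3,0],[3.6,10,-4.6,0],[3.6,13.5,-5.2,0],[3.6,17,-5.2,0]]]'
python3 -m inch '[[[0,3,0,0],[0,6,0,0],[0,8.5,0,0],[0,10.5,1,0],[0,11.5,3,0],[0,11.5,5,0],[0,11.5,6,0],[0,11.5,6,0]]]'
python3 pic.py p3
```

```text
clock: 11.9
eef_pos: [471.4, -111.9, 171.9]
tool_rot: [-3.141, 0.003, 2.997]
force: [0.9, 0.1, 0.8]
width: -0.2
gripper_force: 0.0
clock: 12.57
eef_pos: [485.9, 1.1, 108.5]
tool_rot: [-3.14, -0.004, 2.999]
force: [-0.0, 0.6, 0.2]
width: -0.1
gripper_force: 0.0
t12.67 loc [-194.69    2.07] z110.4 rot [-3.14 -0.    3.  ] F case 0.5071781581696175 -0.005678945240066478 q7 1.3699752272846515
```

View pics/p3.png

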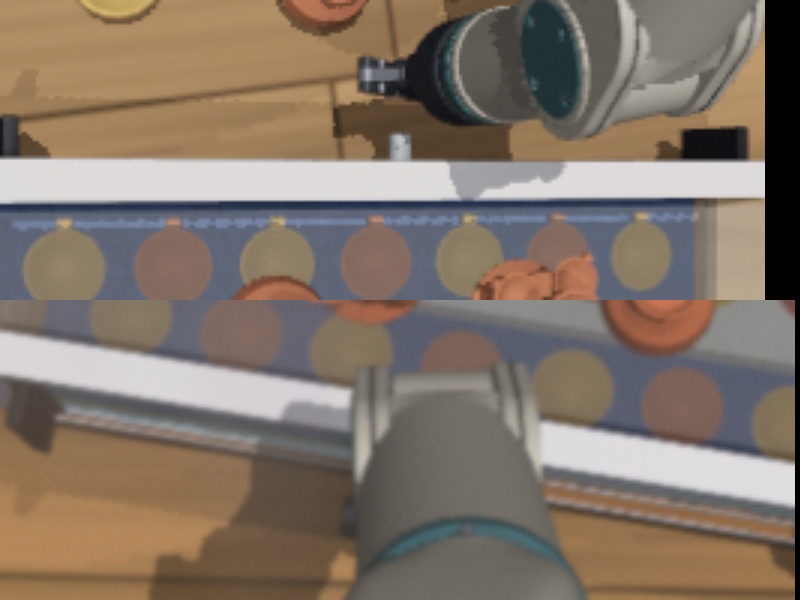

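Both pulls are now at the ends ((8,135) and (715,143)); the lock front is at about (400,136) upper crop. Check its lateral position against the tool.

```bash
python3 -c "
from h import *
print(loc(onz('scene',(230+136/3,90+254-400/3),122)))
print([loc(onz('scene',(230+143/3,90+254-x/3),150)) for x in (683,747)],loc(onz('scene',(230+135/3,90+254-17/3),150)))"
```

```text
[-152.98096258    1.19961172]
[array([-148.59033418,  243.80300425]), array([-149.04748363,  308.53057932])] [-150.72297892 -292.8173155 ]
```

```bash
python3 -m inch '[[[-0.4,0,0,0],[-0.9,0,0,0],[-1.4,0,0,0],[-1.8,0,0,0],[-2.1,0,0,0],[-2.3,0,0,0],[-2.5,0,0,0],[-2.7,0,0,0]]]';python3 -c "from h import *;st()"
python3 -m inch '[[[-0.15,0,0,0],[-0.3,0,0,0],[-0.4,0,0,0],[-0.5,0,0,0]]]';python3 -c "from h import *;st()"
```

```text
clock: 13.33
eef_pos: [514.5, -2.5, 110.2]
tool_rot: [-3.142, -0.0, 2.999]
force: [0.1, 0.3, 0.2]
width: -0.1
gripper_force: 1.8
t13.33 loc [-167.55    2.75] z110.2 rot [-3.14 -0.    3.  ] F case 0.022486483140365783 0.334959987011129 q7 1.3799183022127894
clock: 13.67
eef_pos: [518.3, -3.1, 110.0]
tool_rot: [-3.141, -0.002, 2.999]
force: [-4.1, 1.4, 1.5]
width: -0.0
gripper_force: 2.1
t13.67 loc [-163.79    2.72] z110.0 rot [-3.14 -0.    3.  ] F case -4.240477799597048 0.8205357522514262 q7 1.3816134130438877
```

```bash
python3 -m inch '[[[-0.12,0,0,0],[-0.24,0,0,0],[-0.36,0,0,0],[-0.48,0,0,0],[-0.6,0,0,0],[-0.7,0,0,0]]]';python3 -c "from h import *;st()"
python3 -m inch '[[[-0.1,0,0,0],[-0.2,0,0,0],[-0.3,0,0,0]]]';python3 -c "from h import *;st()"
```

```text
clock: 14.17
eef_pos: [526.3, -4.2, 110.1]
tool_rot: [-3.141, -0.001, 2.999]
force: [-5.4, 1.2, -1.3]
width: 0.0
gripper_force: 2.1
t14.17 loc [-155.7     2.71] z110.1 rot [-3.14 -0.    3.  ] F case -5.48941205262217 0.41974144914029915 q7 1.38398861640362
clock: 14.42
eef_pos: [526.5, -4.3, 110.0]
tool_rot: [-3.141, -0.006, 2.999]
force: [-11.0, 1.7, 6.0]
width: -0.3
gripper_force: 5.6
t14.42 loc [-155.48    2.68] z110.0 rot [-3.14 -0.01  3.  ] F case -11.163721984640274 0.09191207410621378 q7 1.384977558860019
```

The lock stopped after 12 mm with force rising. A little extra to make sure, then retreat and look.

```bash
python3 -m inch '[[[-0.1,0,0,0],[-0.2,0,0,0],[-0.3,0,0,0],[-0.3,0,0,0]]]';python3 -c "from h import *;st()"
python3 -m inch '[[[0.3,0,0,0],[0.8,0,0,0],[2,0,0,0],[4,0,-1,0],[6,0,-3.5,0],[7,0,-7,0],[7,0,-10,0],[7,0,-11,0]]]'
python3 -m inch '[[[0,3,0,0],[0,6.5,0,0],[0,10,0,0],[0,13.5,0,0],[0,16,0,0],[0,17,0,0],[0,17,0,0]]]'
python3 pic.py p4
python3 -c "
from h import *
from cell import get_image
cv2.imwrite('pics/s5.png',np.hstack([cv2.resize(get_image('scene'),(400,300)),cv2.resize(get_image('top'),(400,300))]))"
```

```text
clock: 14.75
eef_pos: [526.5, -4.3, 110.0]
tool_rot: [-3.141, -0.012, 2.999]
force: [-15.9, 2.4, 10.6]
width: 0.1
gripper_force: 7.7
t14.75 loc [-155.46    2.7 ] z110.0 rot [-3.14 -0.01  3.  ] F case -16.0983438807412 0.14256332343707748 q7 1.3859717817758346
clock: 15.42
eef_pos: [467.3, 5.0, 225.0]
tool_rot: [3.139, 0.012, 2.999]
force: [1.5, 0.7, 0.1]
width: -0.0
gripper_force: 0.0
clock: 16.0
eef_pos: [489.0, 176.6, 220.9]
tool_rot: [3.138, 0.004, 3.003]
force: [-1.3, 0.0, 0.5]
width: 0.4
gripper_force: 0.0
t16.10 loc [-218.55  171.73] z220.5 rot [-3.14  0.    3.  ] F case 0.808964564014088 -0.7417576651469443 q7 1.0286871467219698
```

View pics/p4.png

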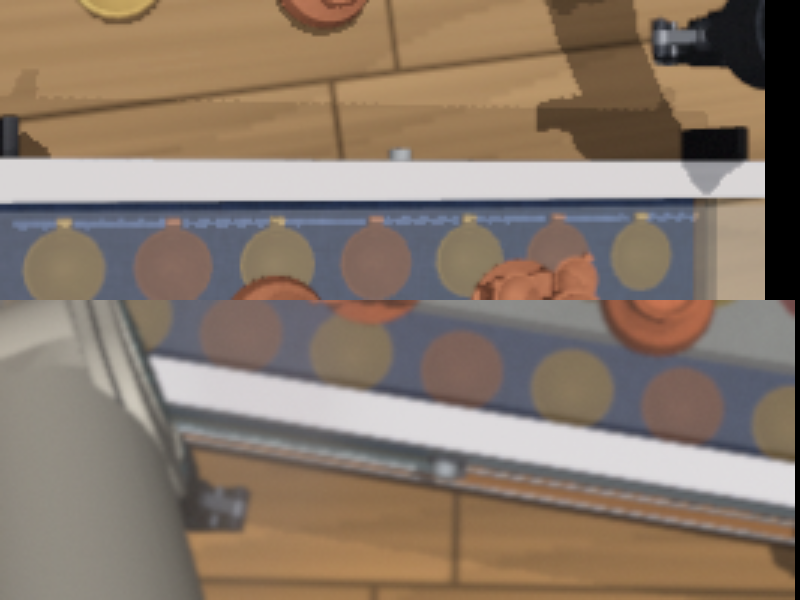

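View pics/s5.png

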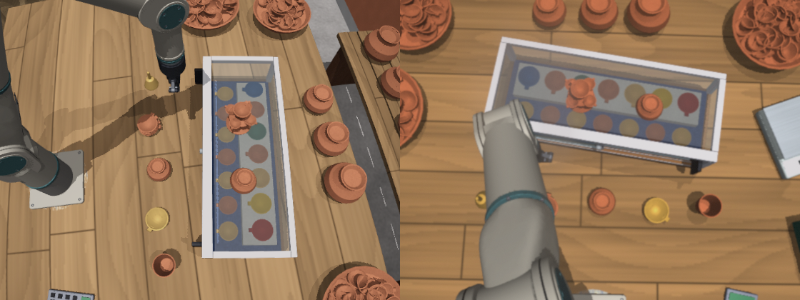

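The lock now protrudes only slightly (upper crop (400,154)). Both pulls are at the case ends, at (8,135) and (715,143). All the loose things stand where they were, and the robot is clear.

```bash
python3 -c "
from cell import order
print(order.finish_job())"
```

```text
the job is handed in; nothing more can be done
None
```

Job handed in at about 16 s of robot time: both panes were pushed gently onto their stops, then the push-lock was pressed in until it stopped after its full 12 mm, and no loose item was touched or moved.

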